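Wedge the sprung catch back and take out the filter cartridge

ROBOT

A 6-joint arm with a two-finger parallel gripper is mounted at the origin on the work surface. World frame = base frame: x ahead of the robot, y to its left, z up, the work surface at z = 0. Lengths are in m, angles in degrees, forces in N, time in s.
With the tool pointing down it reaches from about 0.4 to 0.825 m from the base axis. Payload 7 kg.
Tool frame: the origin (TCP) lies midway between the tips of the shut fingers; the grasp point (between the pads) lies 19 mm behind it; z points along the fingers, y is the line along which they close (so a half turn about z gives the same grasp; the last joint's range is limited). The gripper opens to 88 mm and grips with 3 to 60 N. Pads are 19 mm wide; open, the fingers measure 130 mm over their backs; the gripper's body (78 mm by 193 mm) begins 47 mm behind the grasp point.
Start: joints at [85.09, 20.546, 0.682, 0, -70.136, -16.507], TCP at [0.246, 0.628, 0.227] pointing down, gripper open.
Joint ranges: [-176.03, 176.03], [-82.01, 121.73], [-58.28, 71.71], [-173.87, 95.51], [-174.79, -0.11], [-173.66, 173.66]. Speed limits (degrees/s): [136.94, 136.94, 172.46, 180, 180, 180].

INTERFACE

Orientations are given as a 3x3 rotation matrix whose columns are the frame's x, y, z axes.
In Python, from rig import robot gives the robot as it stands. Calls block until the motion is done:
- robot.goto(position, orientation): joint-space move of the TCP to a pose.
- robot.servo_line(position, ori=None, speed=0.15): straight line of the TCP; ori=None keeps the orientation; speed is the mean speed in m/s.
- robot.movej(angles): joint-space move.
- robot.move_gripper(opening): opening from 0.0 (shut) to 1.0 (fully open); the grip force is fixed at half the most; returns when the fingers have stopped.
- robot.dwell(seconds).
- robot.ik(position, orientation): joint angles nearest the present ones, or None.
- robot.grab_frame(name): name is "side" or "top"; returns (picture, depth): 400x640x3 uint8, red, green, blue; 400x640 float32, m along the optical axis (not along the pixel's ray), 0 where there is no reading.
- robot.camera_info(name): a dict with "vfov" (degrees; the focal length in pixels is half the picture's height over the tangent of half this angle, whatever the lens; pixels are square), "cx", "cy" (the principal point, pixels), "view" (4x4, takes a point from world to camera coordinates). Camera axes: x right, y down, z forward; pixel columns grow to the right and rows downward; lengths in m; the calibration is good to about 2 mm. A picture is of the moment at which its call begins. camera_info takes no time and is no camera call.
A pose or a line that the arm cannot do raises robot.Unreachable and nothing moves.
- robot.job_done(): hands the job in; it is judged then, once.
Readings, each from a call of its own:
- robot.read_t(): time.
- robot.read_qpos(): joint angles.
- robot.read_qvel(): joint speeds.
- robot.read_effort(): joint torques, N m.
- robot.read_position(): TCP position.
- robot.read_tcp_rot(): TCP orientation.
- robot.read_force(): force on the tool from outside, world axes, zero at the start.
- robot.read_ft_torque(): the same for the moment, N m.
- robot.read_grip_width(): opening from 0.0 (shut) to 1.0 (fully open).
- robot.read_finger_force(): force on a finger pad.
Only numpy, scipy, OpenCV 4.12 (cv2) and the standard library are available. Lean on these libraries where they do the work, as an engineer would, in place of code of your own. Each camera call takes 0.05 s, during which the arm holds its last target. There are 200 camera calls.

TASK

The steel filter cartridge in the dock is held down by a sprung catch that closes again when let go. Push the tapered plastic wedge right down into the gap between the dock's fixed post and the catch's tab so that the catch stays open by itself, let go of it, then lift the cartridge out and stand it upright on the floor of the empty steel tray. Leave the wedge in the gap.

Things in the scene. Friction and masses are not known exactly. Their poses are not given: they have to be found in the camera images.
- wedge_center (a point): Centre of a loose black plastic wedge, 100 mm tall, upright on its narrow foot 50 mm below. Along its y 40 mm broad (two flat faces, to grip); along its x 14 mm at the foot, widening evenly on both sides to 44 mm at 30 mm up, then 44 mm to the top. 0.2 kg. Not the straight black bar near it, equally tall but 20 x 40 mm, too thin; the two may swap places.
- dock: Fixed dark steel plate 225 (x) x 110 x 8 mm. Origin: on the bench, mid-gap between fixed post and catch tab, z up. Post: face at x = -15 mm, 60 wide, 50 high, its lip leaning to x -21 at 59 high. Gap floor: plate top, clear for |y| < 36 mm. Wedge goes in with its x along dock x; fully down, centre 58 mm above bench, at x = 7 to 15 mm. Collar with cartridge at x = -99, y = 0.
- catch (a joint): Slide of the steel catch along dock +x, m: 0 closed, 0.032 stop; sprung shut, 4.5 to 9.3 N. Tab: face at dock x = +15 mm when closed, 60 wide, lip leaning to x +27 at 68 mm high; a wedge lowered straight at x = 7 to 15 mm pushes it back, under 25 N. Tongue, 70 to 76 mm above bench, 30 wide, lies over the cartridge's shoulder from +x; open 0.010 or more frees it upward.
- cartridge_center (a point): Centre of the loose steel filter cartridge in the dock's collar (18 mm high, 56 outside), 0.2 to 0.45 kg, 110 mm tall, z along it, up: body 40 mm diameter, 60 high, flat shoulder, then a stem 22 mm diameter, 50 high, to grip from above. Underside 55 mm below this point, which starts 63 mm above the bench. Out of the collar once raised 25 mm.
- tray_in (a point): Centre of the inner floor (about 4 mm above the bench) of a fixed open square steel tray, 130 x 130 mm outside, walls 4 mm thick, 20 mm high; axes along its sides, z up.
Not all that is in view belongs to the job. Leave any green, orange or pink look-alike of the part that bears tray_in alone.

How it is judged:
By the outcome, as a careful person would: the job done as asked, in the order asked, and still so for the second after the job is handed in, with the robot touching nothing.
It also fails if it takes over 58 s, if anything falls off the work surface, if the arm or the gripper's body presses on something with over 40 N, if the wrist force passes 120 N, or if a joint passes its speed limit or range.

## Working session

There is one attempt and no reset: what is moved stays moved. The work goes in short steps, each a Python script; the robot and the scene stay as the last script left them, time stands still between calls to the robot, and variables do not carry over. Pictures are saved under pics/ and viewed, at most 10 in all, crops included, and the job is handed in when it is done.

```bash
ls; mkdir -p pics; cat > h.py <<'E'
import numpy as np, cv2
from rig import robot
def cam(n):
    i=robot.camera_info(n); f=200/np.tan(np.radians(i['vfov'])/2)
    return f,i['cx'],i['cy'],np.array(i['view'])
def grab(n,tag=None):
    p,d=robot.grab_frame(n)
    np.savez('pics/%s_%s.npz'%(n,tag),p=p,d=d)
    if tag: cv2.imwrite('pics/%s_%s.png'%(n,tag),p[:,:,::-1])
    return p,d
def load(n,tag):
    z=np.load('pics/%s_%s.npz'%(n,tag)); return z['p'],z['d']
def cloud(n,d):
    f,cx,cy,V=cam(n); v,u=np.mgrid[:d.shape[0],:d.shape[1]]
    P=np.stack([(u-cx)/f*d,(v-cy)/f*d,d],-1)
    W=(P-V[:3,3])@V[:3,:3]; W[d<=0]=np.nan
    return W
def ray(n,u,v,z):
    f,cx,cy,V=cam(n); R=V[:3,:3]; c=-R.T@V[:3,3]; r=R.T@np.array([(u-cx)/f,(v-cy)/f,1])
    return c+r*(z-c[2])/r[2]
def down(yaw): # tool y axis at angle yaw (deg) in world, z down
    a=np.radians(yaw); y=np.array([np.cos(a),np.sin(a),0]); z=np.array([0,0,-1.]); return np.stack([np.cross(y,z),y,z],1)
E
python3 - <<'E'
from h import *
for n in('side','top'):
    grab(n,'0'); i=robot.camera_info(n); print(n,i)
print(robot.read_t(),robot.read_tcp_rot())
E
```

```text
pics
side {'vfov': 56.30111172267863, 'cx': 326.36135333345567, 'cy': 195.25214258271032, 'view': array([[-0.95705231, -0.28952471, -0.01504348,  0.48511714],
       [-0.20739416,  0.71997371, -0.66228809,  0.24143516],
       [ 0.20257968, -0.63072442, -0.74909824,  0.76754335],
       [ 0.        ,  0.        ,  0.        ,  1.        ]])}
top {'vfov': 42.91957751124926, 'cx': 317.4761753289514, 'cy': 193.56448029450988, 'view': array([[ 0.060293  , -0.99817816,  0.00226277, -0.1493031 ],
       [-0.97642033, -0.05944921, -0.20753103,  0.54718662],
       [ 0.20728747,  0.01030325, -0.97822582,  1.42756983],
       [ 0.        ,  0.        ,  0.        ,  1.        ]])}
0.1 [[ 9.30901217e-01 -3.65270816e-01 -3.95469417e-04]
 [-3.65270992e-01 -9.30900086e-01 -1.45991224e-03]
 [ 1.65120821e-04  1.50348759e-03 -9.99998856e-01]]
```

View pics/top_0.png

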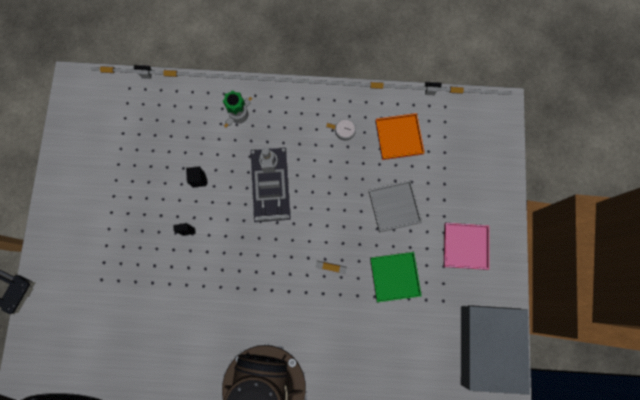

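View pics/side_0.png

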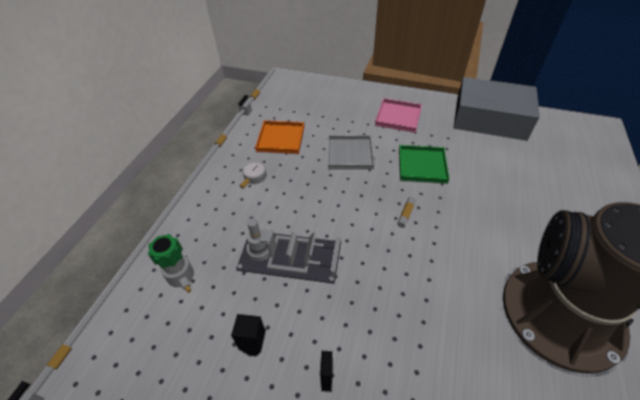

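Top view: black blocks at (196,177), chunky, and (184,229), thin. In the side view they are at (248,333) and (326,370). The dock is at top (270,185) with its cartridge stem at (268,158), and the grey tray is at (395,206). The green, orange and pink trays are decoys, and the green bottle and white gauge are clutter. The chunky block is the wedge, since the bar is only 20 mm thick.

```bash
cat > m.py <<'E'
from h import *
T,dT=load('top','0'); S,dS=load('side','0')
WT=cloud('top',dT); WS=cloud('side',dS)
def rect(W,m):
    P=W[m]; P=P[np.isfinite(P).all(1)]
    r=cv2.minAreaRect((P[:,:2]*1000).astype(np.float32)); return np.round(r[0],1),np.round(r[1],1),round(r[2],1),len(P),np.round(np.median(P[:,2]),4)
for n,W,I,c in(('top',WT,T,(196,177)),('side',WS,S,(248,333)),('top',WT,T,(184,229)),('side',WS,S,(326,370))):
    blk=(I.max(2)<70).astype(np.uint8); k,l=cv2.connectedComponents(blk)
    m=l==l[c[1],c[0]]; z=W[...,2]
    print(n,c,m.sum(),np.nanmin(z[m]),np.nanmax(z[m]))
    print('  top',rect(W,m&(z>.093)&(z<.107)))
    for lo in(0.005,.015,.025,.05): print('   z',lo,rect(W,m&(z>lo)&(z<lo+.01)) if (m&(z>lo)&(z<lo+.01)).sum()>3 else None)
# height profile of dock region (top & side)
for n,W in(('top',WT),('side',WS)):
    x,y,z=W[...,0],W[...,1],W[...,2]
    reg={'top':(slice(140,226),slice(240,300)),'side':(slice(210,285),slice(230,345))}[n]
    M=np.zeros(z.shape,bool); M[reg]=1
    for a,b in((.004,.012),(.013,.022),(.045,.056),(.056,.08),(.09,.13)):
        m=M&(z>a)&(z<b); print(n,a,b,rect(W,m) if m.sum()>3 else None)
    reg={'top':(slice(175,235),slice(362,425)),'side':(slice(130,175),slice(320,380))}[n]
    M[:]=0; M[reg]=1
    m=M&(z>.013)&(z<.03); print(n,'tray rim',rect(W,m)); m=M&(z<.008); print(np.nanmedian(z[m]))
def up(I,a,b,c,d,k): return cv2.resize(I[b:d,a:c,::-1],None,fx=k,fy=k,interpolation=cv2.INTER_CUBIC)
A=up(T,150,140,310,240,5)[:, :]; B=up(S,200,210,360,400,3)
C=np.zeros((600,800,3),np.uint8); a=cv2.resize(A,(480,300)); C[:300,:480]=a; C[:570,480:800]=cv2.resize(B,(320,380))[:380] if 0 else np.pad(cv2.resize(B,(320,380)),((0,190),(0,0),(0,0)))
C=cv2.convertScaleAbs(C,alpha=1.8,beta=20); cv2.imwrite('pics/crop1.png',C)
E
python3 m.py
```

```text
top (196, 177) 356 0.005817905690497948 0.10835852336018582
  top (array([581.6, 241.3]), array([44.3, 40.3]), 12.5, 209, np.float64(0.0993))
   z 0.005 None
   z 0.015 (array([586.8, 222.4]), array([30.4,  1.3]), 10.4, 7, np.float64(0.0221))
   z 0.025 (array([571.6, 231.9]), array([21.2, 50.3]), 51.9, 8, np.float64(0.031))
   z 0.05 (array([580.3, 240.2]), array([40.7, 37.8]), 10.7, 18, np.float64(0.0545))
side (248, 333) 1084 -0.0016053116355006889 0.10261821119332509
  top (array([579.7, 242.6]), array([43.5, 40. ]), 9.1, 576, np.float64(0.0994))
   z 0.005 (array([576.4, 261.6]), array([17.1,  1.5]), 9.6, 15, np.float64(0.0101))
   z 0.015 (array([577.4, 261.5]), array([30.5,  1.2]), 9.8, 25, np.float64(0.0204))
   z 0.025 (array([577.7, 261.8]), array([38.5,  1.5]), 10.4, 37, np.float64(0.0299))
   z 0.05 (array([568.9, 251.3]), array([57.9, 28.1]), 51.6, 71, np.float64(0.0551))
top (184, 229) 210 -0.006027755086204766 0.106069765916774
  top (array([428. , 260.5]), array([19.4, 39.9]), 15.7, 98, np.float64(0.099))
   z 0.005 (array([420.7, 255.4]), array([11.9, 35.6]), 34.9, 7
[... 1220 characters left out ...]
54))
top tray rim (array([ 541.4, -348. ]), array([130.4, 130.7]), 16.6, 268, np.float64(0.0186))
0.0007998427983620967
side 0.004 0.012 (array([586.1,  31. ]), array([225.2, 112.5]), 7.7, 2245, np.float64(0.0075))
side 0.013 0.022 (array([577.9,  29.9]), array([206.4,  90.7]), 7.9, 422, np.float64(0.016))
side 0.045 0.056 (array([604.7,  33. ]), array([135.5,  60.8]), 7.7, 193, np.float64(0.0517))
side 0.056 0.08 (array([601.9,  34.4]), array([148.9,  60.9]), 9.0, 496, np.float64(0.0671))
side 0.09 0.13 (array([656. ,  42.3]), array([21. , 21.5]), 6.7, 143, np.float64(0.1145))
side tray rim (array([ 539.7, -347.5]), array([128.4, 132.8]), 16.6, 286, np.float64(0.0178))
0.0012392235602268092
```

View pics/crop1.png

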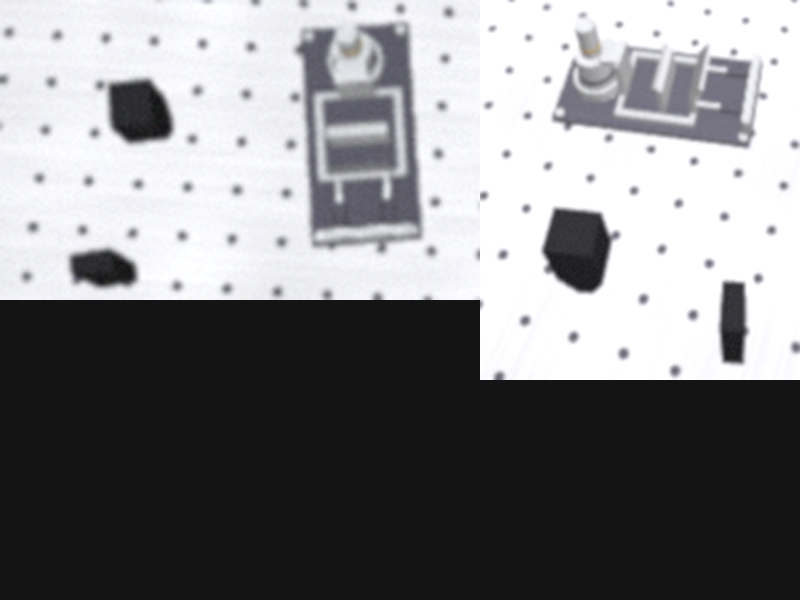

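The crop confirms it: the block at side (248,333) narrows toward its foot and its top measures 44 x 40, while the one at (326,370) is straight and 19 mm thick. I'll cross-check the dock frame and then go to the wedge.

```bash
python3 - <<'E'
from h import *
a=np.radians(187.7); ex=np.array([np.cos(a),np.sin(a)]); ey=np.array([-ex[1],ex[0]]); c=np.array([.6565,.041])
o=c+.099*ex; print('origin',o, 'plate mid in dock x', (np.array([.5861,.031])-o)@ex,(np.array([.5861,.031])-o)@ey)
for n in('top','side'):
    W=cloud(n,load(n,'0')[1]); q=W[...,:2]-o; X=q@ex*1e3; Y=q@ey*1e3; Z=W[...,2]*1e3
    for lo,hi in((30,44),(44,56),(56,64),(64,74)):
        m=(Z>lo)&(Z<hi)&(abs(Y)<36)&(X>-60)&(X<110)
        h,_=np.histogram(X[m],np.arange(-60,111,5)); print(n,lo,h.tolist(), np.round(np.percentile(Y[m],[1,99]),1) if m.any() else '')
W=down(100); q=robot.ik([.5806,.242,.2],W); q2=robot.ik([.5806,.242,.2],down(-80)); print(q,q2)
for yaw in(97.7,-82.3):
  print([None if (k:=robot.ik(p,down(yaw))) is None else np.round(k) for p in([o[0],o[1],.15],[c[0],c[1],.2],[.54,-.348,.2])])
E
```

```text
origin [0.55839266 0.02773537] plate mid in dock x -0.02789492088589255 0.00047720454370059513
top 30 [0, 0, 0, 0, 0, 0, 0, 1, 24, 0, 0, 0, 0, 0, 0, 1, 2, 4, 3, 4, 2, 10, 9, 10, 12, 9, 26, 41, 25, 0, 0, 0, 0, 0] [-33.9  33.3]
top 44 [0, 0, 0, 0, 0, 0, 7, 15, 30, 1, 0, 0, 0, 0, 10, 9, 0, 0, 0, 0, 0, 0, 0, 0, 0, 0, 1, 1, 1, 0, 0, 0, 0, 0] [-28.6  29.2]
top 56 [0, 0, 0, 0, 0, 0, 2, 25, 4, 0, 0, 0, 0, 0, 0, 13, 12, 4, 0, 0, 0, 0, 0, 0, 0, 0, 0, 0, 0, 0, 0, 0, 0, 0] [-28.3  29.5]
top 64 [0, 0, 0, 0, 0, 0, 0, 1, 0, 0, 0, 0, 0, 0, 0, 0, 15, 30, 0, 0, 0, 0, 0, 0, 0, 0, 0, 0, 0, 0, 0, 0, 0, 0] [-28.1  29.9]
side 30 [0, 0, 0, 0, 0, 0, 0, 3, 38, 1, 0, 0, 0, 0, 0, 6, 10, 4, 5, 2, 5, 11, 19, 17, 17, 17, 31, 65, 49, 0, 0, 0, 0, 0] [-35.1  34.8]
side 44 [0, 0, 0, 0, 0, 0, 5, 12, 66, 0, 0, 0, 0, 0, 5, 33, 1, 0, 0, 0, 0, 0, 0, 0, 0, 0, 0, 0, 0, 0, 0, 0, 0, 0] [-29.4  31. ]
side 56 [0, 0, 0, 0, 0, 0, 3, 40, 11, 0, 0, 0, 0, 0, 0, 11, 35, 7, 0, 0, 0, 0, 0, 0, 0, 0, 0, 0, 0, 0, 0, 0, 0, 0] [-30.2  29.4]
side 64 [0, 0, 0, 0, 0, 0, 0, 0, 0, 0, 0, 0, 0, 0, 0, 0, 5, 52, 6, 0, 0, 0, 0, 0, 0, 0, 0, 0, 0, 0, 0, 0, 0, 0] [-28.6  30.4]
[  40.38028272   17.26784663   -7.6391297     0.          -65.09302366
 -120.38028272] [ 40.38028272  17.26784663  -7.6391297    0.         -65.09302366
  59.61971728]
[array([  23.,   13.,  -20.,    0.,  -56., -105.]), array([  21.,   20.,   -4.,    0.,  -66., -103.]), array([-15.,  18.,  -6.,   0., -66., -67.])]
[array([ 23.,  13., -20.,   0., -56.,  75.]), array([ 21.,  20.,  -4.,   0., -66.,  77.]), array([-15.,  18.,  -6.,   0., -66., 113.])]
```

```bash
python3 - <<'E'
from h import *
R=down(-80)
robot.goto([.5806,.242,.2],R); robot.servo_line([.5806,.242,.066],speed=.12)
print(robot.read_t(),robot.read_force())
robot.move_gripper(0.0); print('w',robot.read_grip_width()*88,robot.read_finger_force())
robot.servo_line([.5806,.242,.21],speed=.15)
o=np.array([.5584,.0277]); a=np.radians(187.7); ex=np.array([np.cos(a),np.sin(a)]); p=o+.011*ex
robot.goto([*p,.21],down(-82.3))
print(robot.read_t(),robot.read_grip_width()*88,robot.read_position(),p,robot.read_force())
robot.servo_line([*p,.145],speed=.15)
print(robot.read_t(),robot.read_force())
grab('side','1'); grab('top','1')
S=load('side','1')[0]; T=load('top','1')[0]
A=cv2.resize(S[150:330,200:400,::-1],(600,540),interpolation=cv2.INTER_CUBIC); cv2.imwrite('pics/c2.png',A)
E
```

```text
3.225 [0.34537823 0.30552536 0.04908315]
w 39.72205871277915 29.966621696949005
6.025 40.09735888223598 [0.54751349 0.02594185 0.20978716] [0.54749918 0.02622615] [ 0.13558236  0.21922773 -2.38612609]
6.6083 [ 0.68920487  0.70583049 -1.02717539]
```

View pics/c2.png

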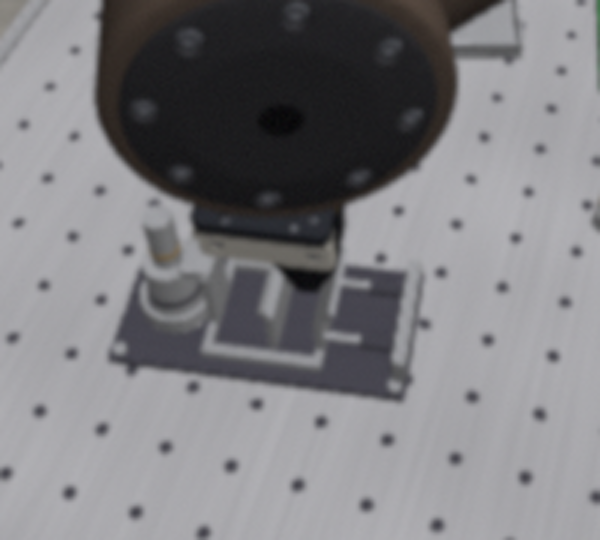

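The wedge hangs with its foot at about crop (305,285), between post and tab. I'll measure the foot in the dock frame and then lower in steps, watching the force.

```bash
python3 - <<'E'
from h import *
o=np.array([.5584,.0277]); a=np.radians(187.7); ex=np.array([np.cos(a),np.sin(a)]); ey=np.array([-ex[1],ex[0]])
I,d=load('side','1'); W=cloud('side',d); q=W[...,:2]-o; X=q@ex*1e3;Y=q@ey*1e3;Z=W[...,2]*1e3
m=(I.max(2)<60)&(Z>74)&(Z<105)&(abs(X)<60)&(abs(Y)<35)
for lo in range(74,104,5):
    k=m&(Z>=lo)&(Z<lo+5); 
    if k.sum()>2: print(lo,k.sum(),np.round([X[k].min(),X[k].max(),Y[k].min(),Y[k].max()],1))
p=o+.011*ex
for z in(.125,.115,.105,.097,.091,.086,.082):
    robot.servo_line([*p,z],speed=.08); F=robot.read_force()
    print(z,round(robot.read_t(),2),np.round(F,1),round(robot.read_grip_width()*88,1),np.round((robot.read_position()-[*p,z])*1e3,1))
    if abs(F).max()>35: break
E
```

```text
79 9 [  4.4  17.  -21.6 -19.8]
84 11 [  2.5  19.2 -21.4 -19.2]
89 18 [ -1.8  21.6 -21.3 -19.1]
94 15 [ -1.4  24.1 -21.3 -19.2]
99 21 [ -3.   26.7 -21.6 -19.3]
0.125 7.11 [ 0.1  0.5 -2.2] 40.1 [-0.  -0.1  0. ]
0.115 7.38 [ 5.6  0.2 -1.5] 39.8 [1.7 0.4 0.7]
0.105 7.66 [ 5.8  1.  -1.3] 40.5 [1.6 0.6 0.6]
0.097 7.91 [ 5.2  0.1 -1.4] 40.0 [1.9 0.7 0.8]
0.091 8.16 [5.2 1.1 0.3] 39.8 [2.3 0.8 1. ]
0.086 8.41 [6.3 1.8 1.8] 40.3 [2.6 0.8 1.2]
0.082 8.66 [ 7.3  0.3 -0.8] 40.1 [2.3 0.8 1. ]
```

```bash
python3 - <<'E'
from h import *
o=np.array([.5584,.0277]); a=np.radians(187.7); ex=np.array([np.cos(a),np.sin(a)])
p=o+.011*ex
for z in(.078,.0755,.074,.073,.072,.071,.070):
    robot.servo_line([*p,z],speed=.04); F=robot.read_force()
    print(z,round(robot.read_t(),2),np.round(F,1),np.round((robot.read_position()-[*p,z])*1e3,1))
    if F[2]>15: break
robot.move_gripper(1.0); robot.dwell(.2)
print(robot.read_position(),robot.read_force())
robot.servo_line([*p,.2],speed=.2)
c=np.array([.6565,.041]); robot.goto([*c,.2],down(-82.3))
q=robot.read_qpos(); print(robot.read_t())
I,d=grab('top','2'); grab('side','2')
for n in('top','side'):
    I,d=load(n,'2'); W=cloud(n,d); Z=W[...,2]
    m=(I.max(2)<60)&(Z>.095)&(Z<.125)&(abs(W[...,0]-p[0])<.05)&(abs(W[...,1]-p[1])<.05)
    P=W[m]; print(n,len(P)); 
    if len(P)>5: r=cv2.minAreaRect((P[:,:2]*1e3).astype(np.float32)); print(r,np.median(P[:,2]),'dock x',(np.array(r[0])/1e3-o)@ex)
T=load('top','2')[0];S=load('side','2')[0]
cv2.imwrite('pics/c3.png',np.hstack([cv2.resize(T[120:240,220:340,::-1],(400,400)),cv2.resize(S[190:310,220:340,::-1],(400,400))]))
E
```

```text
0.078 8.91 [ 7.7  0.1 -2. ] [2.1 0.7 0.7]
0.0755 9.16 [ 6.6  1.3 -1.2] [2.2 0.8 0.8]
0.074 9.41 [ 6.3  0.9 -0.8] [2.3 0.8 0.9]
0.073 9.66 [ 6.   0.4 -0.4] [2.4 0.8 1. ]
0.072 9.91 [3.9 1.3 6.8] [2.6 0.8 1.8]
0.071 10.16 [ 1.7  1.4 14.6] [2.9 0.8 2.7]
0.07 10.41 [ 0.3  1.6 20.8] [3.4 0.8 3.5]
[0.54749686 0.02623567 0.07001811] [ 0.0522215   0.17194854 -0.32515654]
12.875
top 230
((553.15185546875, 28.104915618896484), (45.711944580078125, 40.33488082885742), 6.800917625427246) 0.10768928027642391 dock x 0.005146569960951816
side 377
((550.6596069335938, 29.63766098022461), (42.89737319946289, 39.1986083984375), 7.751652717590332) 0.10717352431658966 dock x 0.007410979684623666
```

View pics/c3.png

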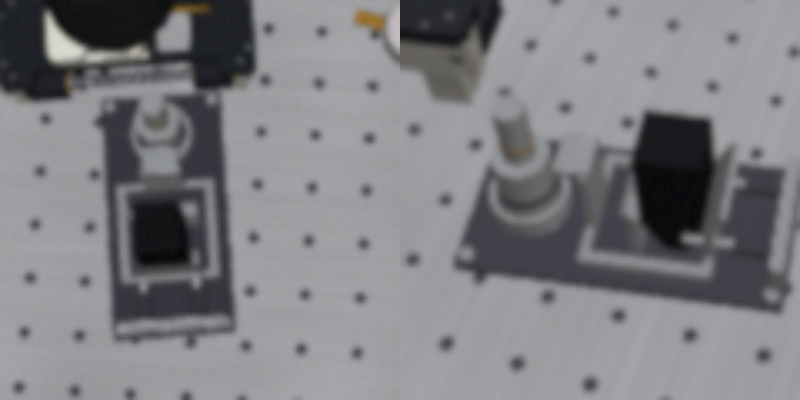

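The wedge is seated: its top is 107.5 mm up at dock x of about 7, and at crop (575,155) the tongue has pulled back from the shoulder. Next I'll pick the cartridge.

```bash
python3 - <<'E'
from h import *
c=np.array([.6568,.041]); R=down(-82.3)
robot.servo_line([*c,.084],speed=.12); robot.move_gripper(0.0)
print('w',robot.read_grip_width()*88,robot.read_finger_force(),robot.read_force())
for z in(.09,.1,.115,.14,.19):
    robot.servo_line([*c,z],speed=.08); print(z,round(robot.read_t(),2),np.round(robot.read_force(),1),round(robot.read_grip_width()*88,1))
t=[.5405,-.3478]
robot.goto([*t,.19],R)
print(robot.read_t(),robot.read_position(),robot.read_grip_width()*88)
robot.servo_line([*t,.10],speed=.12)
grab('side','3');grab('top','3')
T=load('top','3')[0];S=load('side','3')[0]
cv2.imwrite('pics/c4.png',np.hstack([cv2.resize(S[80:230,200:350,::-1],(400,400)),cv2.resize(S[100:200,300:400,::-1],(400,400))]))
E
```

```text
w 21.865098432013557 29.96242582798004 [ 0.16759631  0.67063749 -1.3560927 ]
0.09 15.39 [-0.4  0.6 -1.9] 21.6
0.1 15.67 [ 0.4 -0.4 -3. ] 21.4
0.115 16.01 [ 0.2  0.7 -3.3] 21.3
0.14 16.48 [ 0.2  0.6 -3. ] 21.8
0.19 17.25 [-0.5  0.4 -3.4] 21.7
18.75 [ 0.54115684 -0.34697343  0.18995987] 21.229317345890827
```

View pics/c4.png

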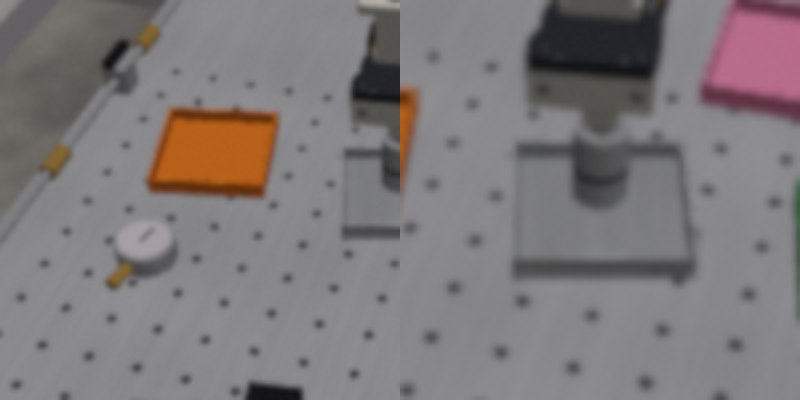

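The cartridge hangs over the grey tray at right crop (600,185), upright and inside the walls. I'll lower it to contact.

```bash
python3 - <<'E'
from h import *
t=[.5405,-.3478]
for z in(.086,.083,.082,.081,.080,.079,.078,.077,.076):
    robot.servo_line([*t,z],speed=.03); robot.dwell(.1); F=robot.read_force(); print(z,np.round(F,1))
    if F[2]>0.5: break
robot.move_gripper(1.0); robot.dwell(.2)
robot.servo_line([*t,.2],speed=.12); robot.goto([.35,-.45,.3],down(-82.3)); robot.dwell(.3)
print(robot.read_t(),robot.read_force())
grab('side','4');grab('top','4')
for n in('top','side'):
    W=cloud(n,load(n,'4')[1]); Z=W[...,2]
    m=(Z>.09)&(Z<.13)&(np.hypot(W[...,0]-t[0],W[...,1]-t[1])<.06); print(n,m.sum(),np.median(W[m],0),np.percentile(Z[m],95))
    m=(Z>.09)&(Z<.125)&(np.hypot(W[...,0]-.549,W[...,1]-.028)<.05); print(m.sum(),np.median(W[m],0))
T=load('top','4')[0];S=load('side','4')[0]
cv2.imwrite('pics/c5.png',np.hstack([cv2.resize(S[90:300,220:430,::-1],(400,400)),cv2.resize(T[120:260,230:430,::-1],(400,280)).copy() if 0 else cv2.resize(T[120:320,230:430,::-1],(400,400))]))
E
```

```text
0.086 [-0.4 -0.3 -2.9]
0.083 [ 0.2  0.7 -2.5]
0.082 [-0.3  0.  -3.1]
0.081 [ 0.6  0.4 -3.9]
0.08 [ 0.2  0.1 -3.6]
0.079 [-1.   0.8  6.1]
26.0 [-0.23260758  0.09771511 -0.51481536]
  return _methods._mean(a, axis=axis, dtype=dtype,
  ret = um.true_divide(
Traceback (most recent call last):
IndexError: index -1 is out of bounds for axis 0 with size 0
```

Nothing was found in the top view, where the arm may be in the way. I'll look at the pictures.

```bash
python3 - <<'E'
from h import *
t=[.5405,-.3478]
W=cloud('side',load('side','4')[1]); Z=W[...,2]
for x,y in(t,(.55,.028)):
    m=(Z>.09)&(Z<.13)&(np.hypot(W[...,0]-x,W[...,1]-y)<.05); print(m.sum(),np.median(W[m],0) if m.any() else '')
T=load('top','4')[0];S=load('side','4')[0]
cv2.imwrite('pics/c5.png',np.hstack([cv2.resize(S[90:300,220:430,::-1],(400,400)),cv2.resize(T[120:320,230:430,::-1],(400,400))]))
E
```

```text
83 [ 0.54007601 -0.34102666  0.10807281]
444 [0.5501413  0.03340691 0.10701228]
```

View pics/c5.png

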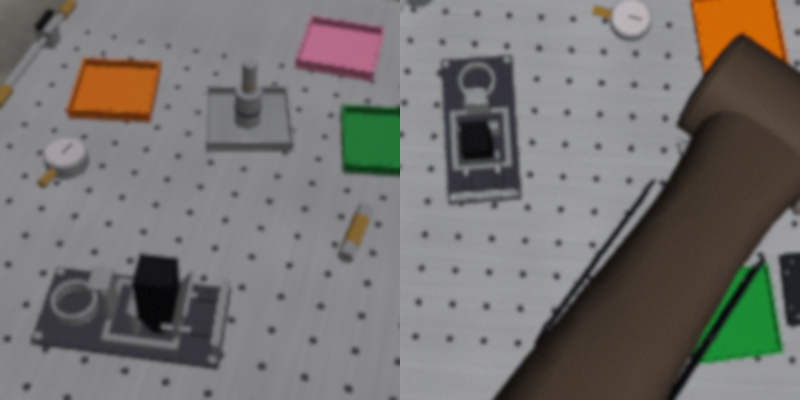

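The cartridge stands upright in the grey tray at (248,100), with the arm only hiding it from the top camera. The wedge is still in the gap at (158,290), the collar is empty, and the robot is clear.

```bash
python3 -c "
from rig import robot
print(robot.job_done(),robot.read_t())"
```

```text
the job is handed in; nothing more can be done
the job is handed in; nothing more can be done
```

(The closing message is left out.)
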